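# Set the bumper-strip gauge to the red stop

### The arm

A 6-joint arm with a two-finger parallel gripper is mounted at the origin on the work surface. World frame = base frame: x ahead of the robot, y to its left, z up, the work surface at z = 0. Lengths are in mm, angles in rad, forces in N, time in s.
With the tool pointing down it reaches from about 275 to 750 mm from the base axis. Payload 10.2 kg.
Tool frame: the origin (TCP) lies midway between the tips of the shut fingers; the grasp point (between the pads) lies 19 mm behind it; z points along the fingers, y is the line along which they close (so a half turn about z gives the same grasp; the last joint's range is limited). The gripper opens to 85 mm and grips with 20 to 120 N. Pads are 22 mm wide; open, the fingers measure 114 mm over their backs; the gripper's body (76 mm by 85 mm) begins 54 mm behind the grasp point. The pads swing forward as they close: fully open they stand 13 mm farther back than shut.
Start: joints at [-1.411, 0.313, 1.498, -0, 1.331, -0.223], TCP at [196.085, -487.013, 231.294] pointing down, gripper open.
Joint ranges: [-2.94, 2.94], [-0.97, 2.17], [0.19, 2.56], [-1.23, 4.37], [0.02, 3.11], [-2.88, 2.88]. Speed limits (rad/s): [2.39, 2.39, 3.01, 3.14, 3.14, 3.14].

### API

Orientations are given as a rotation vector (axis times angle).
In Python, from rig import readout, viewer, ticket gives the robot as it stands.
- The arm moves only by the tool jog_arm, never from a script. Its argument "targets" is a list of rows, each an object of numbers: "dx", "dy", "dz": the shift along the world's x, y, z in mm; "wx", "wy", "wz": the turn, a rotation vector about the world's x, y, z in rad. A call has 1 to 5 rows; each row is the pose to reach, as a shift and turn from the pose commanded when the call began; what a row does not reach only later rows make up. A row lasts 1/10 s, in which the tool goes at most 50 mm and 8.59 degrees, less where a joint would pass 70% of its speed; a pose out of reach is approached as far as the arm can. A call with a gripper value outside its range is refused whole. "grip" is the finger opening in mm, from 0 to 85.4, set as the call begins (left out, the last holds). The fingers move at their own pace and stop on an object; "squeeze" is the grip in N (left out, the last holds). Time passes only in rows, so rows that repeat a pose let the fingers close. It gives the time, the measured TCP pose, the force, the opening and the grip force at its end, in the units of the state.
- readout.sense(): the state, without advancing time (a new reading comes with each control period).
- viewer.camera(name): name is "side" or "top"; returns a dict with "pixels" (400x640x3 uint8, red, green, blue), "mtx" (3x3 intrinsics, pixels), "rvec" (rotation vector, rad) and "tvec" (3), from world to camera coordinates, as OpenCV has them. Camera axes: x right, y down, z forward; pixel columns grow to the right and rows downward; lengths in mm; the calibration is good to about 2 mm. A picture is of the moment at which its call begins. There is no depth.
- ticket.job_done(): hands the job in; it is judged then, once.
The state is a dict: "clock": time; "joints": joint angles; "joint_velocities": joint speeds; "joint_torque": joint torques, N m; "ee_pos": TCP position; "tcp_rot": TCP orientation; "contact_force": force on the tool from outside, world axes, zero at the start; "moment": the same for the moment, N m; "grip_width": opening from 0.0 (shut) to 1.0 (fully open); "grasp_force": force on a finger pad.
Only numpy, scipy, OpenCV 4.12 (cv2) and the standard library are available. Lean on these libraries where they do the work, as an engineer would, in place of code of your own. Each camera call takes 0.05 s, during which the arm holds its last target. There are 200 camera calls.

### The job

Set the strip-length gauge on the bench: use the fingertips to press down the yellow pad in the middle of the black carriage to free its brake and, keeping it pressed, push the carriage along the rail until it rests against the red stop (not the blue one), then let the pad spring up and move clear. Never force the carriage along while its pad is up. Lift nothing, and leave the jar, awl, hook tool and loose bumper strip where they lie.

Things in the scene. Friction and masses are not known exactly. Their poses are not given: they have to be found in the camera images.
- gauge: fixed aluminium gauge base, 400 mm long along its own y (the rail), 80 mm wide, 8 mm thick, lying on the bench; origin at the centre of its underside. Its z is up. A 24 mm wide dark track runs along it up to 14 mm above the bench
- carriage (a joint): position of the black carriage along the gauge's own +y, in m; 0 = middle of the gauge. While the pad is up a friction brake holds the carriage with about 7 N; with the pad down 1 mm or more it slides with about 1 N
- carriage_mid (a point): middle of the black carriage (100 mm along the rail, 60 mm across), 26 mm above the bench. Its two end shoulders, each 20 mm long, rise to 44 mm above the bench; the yellow pad lies in the 60 mm gap between them, so a fingertip in the gap can also push against a shoulder. Axes as the gauge's
- pad (a joint): how far the yellow pad is pressed down, in m: 0 = up (brake on), 0.007 = fully down. Spring: about 12 N to start, about 15.5 N fully down; it rises by itself when let go
- pad_top (a point): centre of the top face of the ribbed yellow pad (48 mm across the rail, 56 mm along it), 38 mm above the bench when up, 6 mm below the shoulders' tops; it rides on the carriage
- red_mid (a point): middle of the red stop block, fixed on the rail near one end (either end): 20 mm along the rail, 70 mm across, 44 mm high with a small steel screw head 6 mm higher. Point is 26 mm above the bench. The carriage touches it when carriage_mid is 60 mm from this point
- blue_mid (a point): middle of the blue stop block at the other end, same size; not the one wanted
- jar_mid (a point): loose brown glass jar with a dark screw lid, 60 mm across, 75 mm high; point half-way up
- awl_mid (a point): loose steel awl lying on the bench, about 150 mm long; point at the middle of its dark wooden handle (20 mm thick), the spike points along its own +x
- hook_mid (a point): loose orange-handled hook tool lying on the bench, about 150 mm long; point at the middle of its handle (20 mm thick), the hook points along its own +x
- strip_mid (a point): loose red plastic bumper strip, slightly curved, about 180 mm long along its own x, 14 mm wide, 8 mm high, lying on the bench beyond the gauge; point at its middle
- vise: fixed cast-iron vise to the robot's right gripping a black racquet throat, 235 mm high in all, 120 by 100 mm foot; origin at the centre of its foot; keep clear

How it is judged (in metres and radians):
On the way, in this order (a step that is already met when the one before it is completed fails the run):
1. the yellow pad is pressed down by more than 3 mm, with the carriage not yet at the red stop (value of joint pad above 0.003 m and not (horizontal distance between carriage_mid and red_mid below 0.063 m)), for 0.1 s.
2. the carriage is within 3 mm of the red stop, with the pad still pressed by the fingers (horizontal distance between carriage_mid and red_mid below 0.063 m and value of joint pad above 0.002 m), for 0.1 s.
At the end, for the whole second after the job is handed in: The carriage rests within 3 mm of touching the red stop, its pad is up again (less than 1 mm down), and the jar, awl, hook tool and bumper strip lie within 15 mm of where they started (horizontal distance between carriage_mid and red_mid below 0.063 m and value of joint pad below 0.001 m and velocity of joint carriage between -0.003 and 0.003 m/s and distance of each of jar_mid, awl_mid, hook_mid, strip_mid from where it was at the start of the episode below 0.015 m).
It fails at once if the carriage is forced along (faster than 5 mm/s) with the pad up, less than 1 mm down (value of joint pad below 0.001 m and (velocity of joint carriage above 0.005 m/s or velocity of joint carriage below -0.005 m/s)).
It fails at once if the jar is moved or lifted by 15 mm or more (distance of jar_mid from where it was at the start of the episode above 0.015 m).
It fails at once if the awl is moved or lifted by 15 mm or more (distance of awl_mid from where it was at the start of the episode above 0.015 m).
It fails at once if the hook tool is moved or lifted by 15 mm or more (distance of hook_mid from where it was at the start of the episode above 0.015 m).
It fails at once if the bumper strip is moved or lifted by 15 mm or more (distance of strip_mid from where it was at the start of the episode above 0.015 m).
It also fails if it takes over 32 s, if anything falls off the work surface, if the arm or the gripper's body presses on something with over 40 N, if the wrist force passes 120 N, or if a joint passes its speed limit or range.

## Working session

There is one attempt and no reset: what is moved stays moved. The work goes in short steps, Python scripts to look and compute and a tool call to move; the robot and the scene stay as the last step left them, time stands still between calls to the robot, and variables do not carry over. Pictures are saved under pics/ and viewed, at most 10 in all, crops included, and the job is handed in when it is done.

Besides the shell and the picture viewer there is one more tool, called after ">>>" by a JSON object that holds its "method" and its "body", one argument or row to a line. jog_arm: Moves the arm, as the interface text tells. Its arguments: {"type":"object","properties":{"targets":{"type":"array"},"grip":{"type":"number"},"squeeze":{"type":"number"}},"required":["targets"]}

```bash
mkdir -p pics; cat > h.py <<'E'
import numpy as np,cv2
from rig import readout,viewer,ticket
def cam(n,f=None):
    c=viewer.camera(n)
    if f: cv2.imwrite('pics/'+f,cv2.cvtColor(c['pixels'],cv2.COLOR_RGB2BGR))
    return c
def cast(c,uv,z):
    R=cv2.Rodrigues(np.array(c['rvec'],float))[0];t=np.array(c['tvec'],float).ravel()
    p=np.linalg.solve(np.array(c['mtx']),np.array([uv[0],uv[1],1.]))
    d=R.T@p;o=-R.T@t
    return o+d*(z-o[2])/d[2]
def blob(c,lo,hi,amin=60):
    m=cv2.inRange(cv2.cvtColor(c['pixels'],cv2.COLOR_RGB2HSV),np.array(lo),np.array(hi))
    return sorted([k for k in cv2.findContours(m,cv2.RETR_EXTERNAL,cv2.CHAIN_APPROX_NONE)[0] if cv2.contourArea(k)>amin],key=cv2.contourArea)[::-1]
E
python3 - <<'E'
from h import *
for n in('top','side'):
    c=cam(n,n+'0.png');np.savez('pics/'+n+'.npz',**c)
    R=cv2.Rodrigues(np.array(c['rvec'],float))[0];print(n,-R.T@np.array(c['tvec']).ravel())
    for nm,lo,hi in(('yel',(22,110,90),(34,255,255)),('red',(0,130,70),(8,255,255)),('red2',(172,130,70),(180,255,255)),('blue',(100,120,60),(125,255,255))):
        for k in blob(c,lo,hi)[:4]:print(nm,cv2.contourArea(k),[tuple(round(float(x),1) for x in a) if isinstance(a,tuple) else round(a,1) for a in cv2.minAreaRect(k)])
s=readout.sense();print(s)
E
```

```text
top [ 363.42683377 -130.68360107 1065.72820896]
yel 608.5 [(221.6, 215.4), (28.0, 24.0), 5.7]
red 423.5 [(177.4, 155.0), (79.6, 14.3), 10.7]
red 319.0 [(503.4, 151.3), (45.6, 10.0), 14.7]
red 238.0 [(139.8, 209.9), (10.8, 32.9), 7.1]
blue 101.5 [(285.0, 228.5), (15.0, 10.0), 90.0]
blue 78.5 [(286.0, 210.5), (13.0, 8.0), 90.0]
side [333.93997107 527.76168369 619.7866932 ]
yel 437.5 [(301.4, 254.8), (25.3, 21.7), 20.6]
red 513.0 [(257.6, 323.9), (38.5, 18.5), 19.7]
red 486.5 [(214.4, 288.4), (13.2, 86.3), 45.5]
red 80.0 [(341.5, 82.5), (7.3, 18.0), 55.3]
{'clock': 0.1, 'joints': array([-1.41141479e+00,  3.13387778e-01,  1.49835392e+00, -4.84589356e-06,
        1.33102513e+00, -2.23402135e-01]), 'joint_velocities': array([ 9.47448114e-05, -2.94144346e-03, -9.15446941e-04, -2.92525342e-04,
        1.08267716e-03, -8.99419435e-05]), 'joint_torque': array([ 2.79280168e-03, -4.12898469e+01, -2.60142589e+01, -1.29546406e-04,
        3.02601504e-03, -3.21924738e-06]), 'ee_pos': array([ 196.03814487, -486.77365708,  230.79822405]), 'tcp_rot': array([-3.08307586e+00, -5.97389543e-01, -5.16211241e-05]), 'contact_force': array([ 0.28458979,  0.13379143, -0.15422576]), 'moment': array([ 0.0253949 ,  0.0116581 , -0.01867596]), 'grasp_force': 0.0, 'grip_width': 1.0020263164321863}
```

View pics/top0.png

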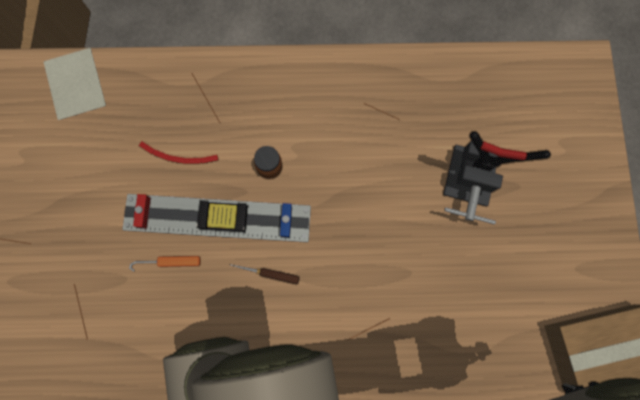

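View pics/side0.png

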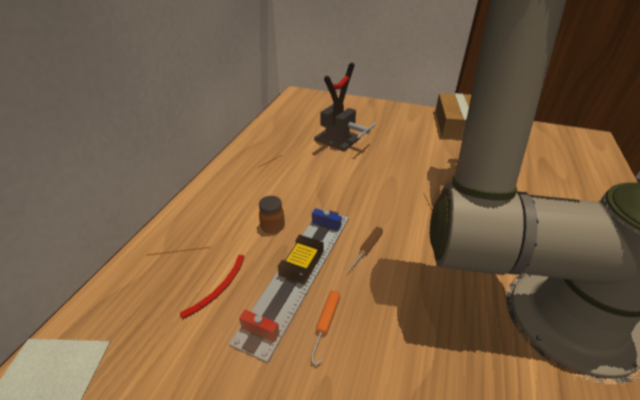

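The top view shows the red stop at about (140,210), the yellow pad at (222,215) and the blue stop at (286,220). The hook (165,262), awl (270,273), jar (267,160) and strip (180,157) lie either side of the rail. The side view agrees.

```bash
python3 - <<'E'
from h import *
T=dict(np.load('pics/top.npz'));S=dict(np.load('pics/side.npz'))
ky=blob(T,(22,110,90),(34,255,255))[0];kr=[k for k in blob(T,(0,130,70),(8,255,255)) if abs(cv2.minAreaRect(k)[0][0]-140)<8][0]
kb=np.vstack(blob(T,(100,120,60),(125,255,255))[:2])
P={}
for n,k,z in(('pad',ky,38),('red',kr,44),('blue',kb,44)):
    P[n]=cast(T,cv2.minAreaRect(k)[0],z);print(n,P[n].round(1), [cast(T,q,z)[:2].round(0).tolist() for q in cv2.boxPoints(cv2.minAreaRect(k))])
print('side pad',cast(S,cv2.minAreaRect(blob(S,(22,110,90),(34,255,255))[0])[0],38).round(1))
d=P['red']-P['blue'];print('rail dir',d,np.arctan2(d[1],d[0]),np.linalg.norm(d[:2]),'to go',np.linalg.norm((P['red']-P['pad'])[:2])-60)
for n,uv,z in(('gauge TL',(125,195),8),('TR',(310,206),8),('BR',(309,240),8),('BL',(124,231),8),('jar',(267,158),75),('awl',(280,275),10),('awl tip',(233,265),5),('hook',(180,261),10)):print(n,cast(T,uv,z)[:2].round(0))
E
python3 - <<'E'
import cv2
a=cv2.imread('pics/top0.png')[180:260,110:320];cv2.imwrite('pics/crop0.png',cv2.resize(a,None,fx=3.8,fy=3.8,interpolation=cv2.INTER_CUBIC))
E
```

```text
pad [540.9  52.8  38. ] [[519.0, 84.0], [570.0, 80.0], [563.0, 21.0], [512.0, 26.0]]
red [555.1 221.9  44. ] [[523.0, 236.0], [592.0, 230.0], [588.0, 208.0], [519.0, 213.0]]
blue [527.3 -80.1  44. ] [[561.0, -70.0], [561.0, -91.0], [494.0, -90.0], [494.0, -69.0]]
side pad [537.7  51.1  38. ]
rail dir [ 27.79636308 302.01070449   0.        ] 1.4790172205206586 303.28716330931826 to go 109.71522538349075
gauge TL [595. 268.]
TR [ 563. -133.]
BR [ 489. -129.]
BL [517. 266.]
jar [653. -46.]
awl [416. -67.]
awl tip [439.  33.]
hook [450. 144.]
```

View pics/crop0.png

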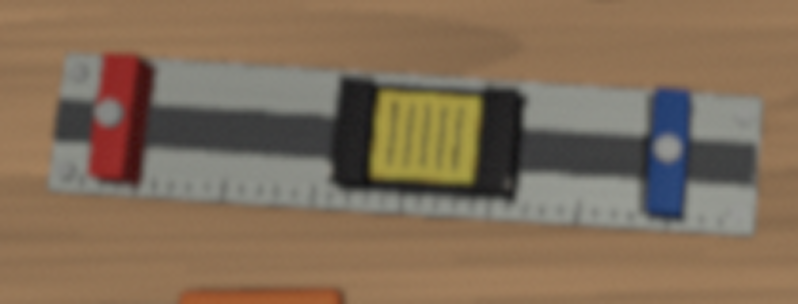

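>>> {"method": "jog_arm", "body": {
  "targets": [
    {"dx": 26, "dy": 42, "wz": -0.1},
    {"dx": 52, "dy": 84, "wz": -0.2},
    {"dx": 78, "dy": 126, "wz": -0.3},
    {"dx": 104, "dy": 168, "wz": -0.4},
    {"dx": 130, "dy": 210, "wz": -0.46}
  ],
  "grip": 0
}}

```text
$.targets[0]: bad value
```

>>> {"method": "jog_arm", "body": {
  "targets": [
    {"dx": 26, "dy": 42},
    {"dx": 52, "dy": 84},
    {"dx": 78, "dy": 126},
    {"dx": 104, "dy": 168},
    {"dx": 130, "dy": 210}
  ]
}}

```text
$.targets[0]: bad value
```

>>> {"method": "jog_arm", "body": {
  "targets": [
    {"dx": 26, "dy": 38, "dz": -15},
    {"dx": 52, "dy": 76, "dz": -40},
    {"dx": 80, "dy": 115, "dz": -70},
    {"dx": 80, "dy": 115, "dz": -110},
    {"dx": 80, "dy": 115, "dz": -130}
  ]
}}

```text
$.targets[0]: bad value
```

>>> {"method": "jog_arm", "body": {
  "targets": [
    {"dx": 26, "dy": 42, "dz": 0, "wx": 0, "wy": 0, "wz": -0.1},
    {"dx": 52, "dy": 84, "dz": 0, "wx": 0, "wy": 0, "wz": -0.2},
    {"dx": 78, "dy": 126, "dz": 0, "wx": 0, "wy": 0, "wz": -0.3},
    {"dx": 104, "dy": 168, "dz": 0, "wx": 0, "wy": 0, "wz": -0.4},
    {"dx": 130, "dy": 210, "dz": 0, "wx": 0, "wy": 0, "wz": -0.46}
  ],
  "grip": 0
}}

```text
clock: 0.6
ee_pos: [326.6, -275.1, 231.2]
tcp_rot: [-3.139, 0.128, 0.0]
contact_force: [1.3, -0.4, 0.4]
grip_width: 0.139
grasp_force: 0.0
```

>>> {"method": "jog_arm", "body": {
  "targets": [
    {"dx": 26, "dy": 40, "dz": 0, "wx": 0, "wy": 0, "wz": 0},
    {"dx": 52, "dy": 80, "dz": 0, "wx": 0, "wy": 0, "wz": 0},
    {"dx": 78, "dy": 120, "dz": 0, "wx": 0, "wy": 0, "wz": 0},
    {"dx": 104, "dy": 160, "dz": 0, "wx": 0, "wy": 0, "wz": 0},
    {"dx": 130, "dy": 200, "dz": 0, "wx": 0, "wy": 0, "wz": 0}
  ]
}}

```text
clock: 1.1
ee_pos: [456.7, -75.0, 231.2]
tcp_rot: [3.139, -0.121, -0.0]
contact_force: [0.5, -1.2, 0.3]
grip_width: -0.004
grasp_force: 0.0
```

>>> {"method": "jog_arm", "body": {
  "targets": [
    {"dx": 26, "dy": 40, "dz": -10, "wx": 0, "wy": 0, "wz": 0},
    {"dx": 52, "dy": 80, "dz": -30, "wx": 0, "wy": 0, "wz": 0},
    {"dx": 80, "dy": 120, "dz": -50, "wx": 0, "wy": 0, "wz": 0},
    {"dx": 83, "dy": 126, "dz": -90, "wx": 0, "wy": 0, "wz": 0},
    {"dx": 83, "dy": 126, "dz": -130, "wx": 0, "wy": 0, "wz": 0}
  ]
}}

```text
clock: 1.6
ee_pos: [539.5, 50.9, 99.6]
tcp_rot: [-3.139, 0.117, -0.001]
contact_force: [1.2, -0.7, -1.0]
grip_width: 0.0
grasp_force: 0.0
```

```bash
python3 - <<'E'
from h import *
s=readout.sense();print(s['ee_pos'].round(1),s['grip_width'],s['contact_force'],s['joints'].round(2))
T=cam('top');S=cam('side')
a=T['pixels'][160:260,110:320];b=S['pixels'][180:330,200:400]
a=cv2.resize(a,(660,314));b=cv2.resize(b,(400,280));b=cv2.copyMakeBorder(b,0,0,0,260,cv2.BORDER_CONSTANT)
cv2.imwrite('pics/c1.png',cv2.cvtColor(np.vstack([a,b]),cv2.COLOR_RGB2BGR))
E
```

```text
[539.5  50.9  99.6] 6.708858814603877e-05 [ 1.21163831 -0.65678209 -0.9531563 ] [-0.12  0.49  1.61  0.    1.04  1.52]
```

View pics/c1.png

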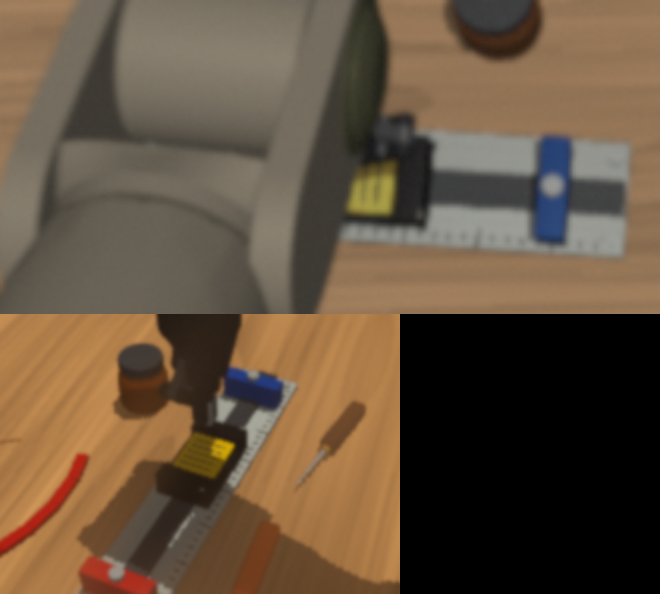

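The tips hover above the pad, which lies around (205,450) in the lower crop, and the gap around it is clear. I'll descend now.

>>> {"method": "jog_arm", "body": {
  "targets": [
    {"dx": 0, "dy": 1, "dz": -25, "wx": 0, "wy": 0, "wz": 0},
    {"dx": 0, "dy": 1, "dz": -45, "wx": 0, "wy": 0, "wz": 0},
    {"dx": 0, "dy": 1, "dz": -54, "wx": 0, "wy": 0, "wz": 0},
    {"dx": 0, "dy": 1, "dz": -57, "wx": 0, "wy": 0, "wz": 0},
    {"dx": 0, "dy": 1, "dz": -59, "wx": 0, "wy": 0, "wz": 0}
  ]
}}

```text
clock: 2.2
ee_pos: [539.8, 49.8, 43.5]
tcp_rot: [3.139, -0.122, 0.003]
contact_force: [-0.6, 0.1, 0.6]
grip_width: 0.001
grasp_force: 0.0
```

>>> {"method": "jog_arm", "body": {
  "targets": [
    {"dx": 0, "dy": 0, "dz": -1, "wx": 0, "wy": 0, "wz": 0},
    {"dx": 0, "dy": 0, "dz": -2, "wx": 0, "wy": 0, "wz": 0},
    {"dx": 0, "dy": 0, "dz": -3, "wx": 0, "wy": 0, "wz": 0},
    {"dx": 0, "dy": 0, "dz": -4, "wx": 0, "wy": 0, "wz": 0},
    {"dx": 0, "dy": 0, "dz": -5, "wx": 0, "wy": 0, "wz": 0}
  ]
}}

```text
clock: 2.7
ee_pos: [539.3, 50.0, 37.9]
tcp_rot: [3.139, -0.121, 0.001]
contact_force: [-4.6, -0.4, 11.5]
grip_width: -0.003
grasp_force: 5.7
```

>>> {"method": "jog_arm", "body": {
  "targets": [
    {"dx": 0, "dy": 0, "dz": -1, "wx": 0, "wy": 0, "wz": 0},
    {"dx": 0, "dy": 0, "dz": -2, "wx": 0, "wy": 0, "wz": 0},
    {"dx": 0, "dy": 0, "dz": -3, "wx": 0, "wy": 0, "wz": 0},
    {"dx": 0, "dy": 0, "dz": -4, "wx": 0, "wy": 0, "wz": 0},
    {"dx": 0, "dy": 0, "dz": -5, "wx": 0, "wy": 0, "wz": 0}
  ]
}}

```text
clock: 3.2
ee_pos: [539.4, 50.0, 33.5]
tcp_rot: [3.139, -0.121, 0.001]
contact_force: [-5.3, -0.0, 13.2]
grip_width: -0.001
grasp_force: 6.8
```

>>> {"method": "jog_arm", "body": {
  "targets": [
    {"dx": 0, "dy": 0, "dz": 0, "wx": 0, "wy": 0, "wz": 0},
    {"dx": 0, "dy": 0, "dz": 0, "wx": 0, "wy": 0, "wz": 0}
  ]
}}

```text
clock: 3.4
ee_pos: [539.3, 50.0, 33.6]
tcp_rot: [3.139, -0.121, 0.001]
contact_force: [-5.0, -0.3, 13.7]
grip_width: 0.001
grasp_force: 6.8
```

>>> {"method": "jog_arm", "body": {
  "targets": [
    {"dx": 0.1, "dy": 1, "dz": -1, "wx": 0, "wy": 0, "wz": 0},
    {"dx": 0.3, "dy": 4, "dz": -1, "wx": 0, "wy": 0, "wz": 0},
    {"dx": 0.6, "dy": 8, "dz": -1, "wx": 0, "wy": 0, "wz": 0},
    {"dx": 1, "dy": 12, "dz": -1, "wx": 0, "wy": 0, "wz": 0},
    {"dx": 1.3, "dy": 16, "dz": -1, "wx": 0, "wy": 0, "wz": 0}
  ]
}}

```text
clock: 3.9
ee_pos: [540.7, 66.0, 32.7]
tcp_rot: [3.139, -0.121, 0.001]
contact_force: [-5.0, -1.3, 13.9]
grip_width: 0.001
grasp_force: 7.0
```

>>> {"method": "jog_arm", "body": {
  "targets": [
    {"dx": 0.3, "dy": 4, "dz": 0, "wx": 0, "wy": 0, "wz": 0},
    {"dx": 0.6, "dy": 8, "dz": 0, "wx": 0, "wy": 0, "wz": 0},
    {"dx": 1, "dy": 12, "dz": 0, "wx": 0, "wy": 0, "wz": 0},
    {"dx": 1.3, "dy": 16, "dz": 0, "wx": 0, "wy": 0, "wz": 0},
    {"dx": 1.6, "dy": 20, "dz": 0, "wx": 0, "wy": 0, "wz": 0}
  ]
}}

```text
clock: 4.4
ee_pos: [542.4, 86.1, 32.7]
tcp_rot: [3.139, -0.121, 0.002]
contact_force: [-5.6, -0.6, 13.4]
grip_width: -0.001
grasp_force: 7.0
```

```bash
python3 - <<'E'
from h import *
T=cam('top');S=cam('side')
a=T['pixels'][160:260,110:320];b=S['pixels'][200:360,180:400]
a=cv2.resize(a,(600,286));b=cv2.resize(b,(412,300));b=cv2.copyMakeBorder(b,0,0,0,188,cv2.BORDER_CONSTANT)
cv2.imwrite('pics/c2.png',cv2.cvtColor(np.vstack([a,b]),cv2.COLOR_RGB2BGR))
E
```

```text
(no output)
```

View pics/c2.png

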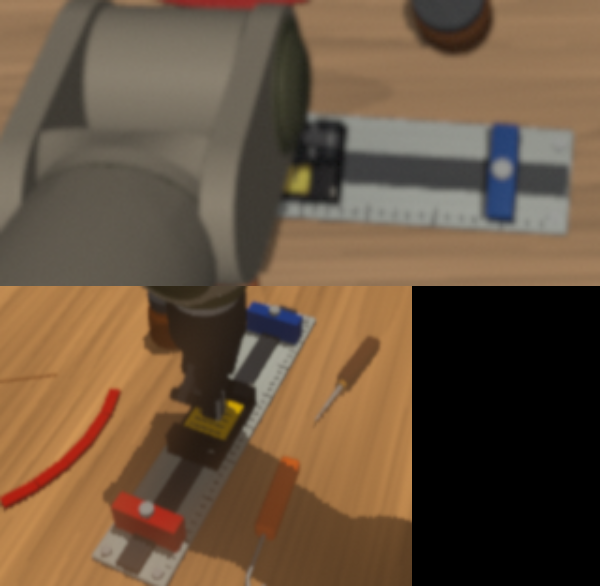

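The carriage, at (210,420) in the side crop, is following the fingers with no slip. The red stop at (148,520) is still ahead, so I'll keep going.

>>> {"method": "jog_arm", "body": {
  "targets": [
    {"dx": 0.4, "dy": 5, "dz": 0, "wx": 0, "wy": 0, "wz": 0},
    {"dx": 0.8, "dy": 10, "dz": 0, "wx": 0, "wy": 0, "wz": 0},
    {"dx": 1.2, "dy": 15, "dz": 0, "wx": 0, "wy": 0, "wz": 0},
    {"dx": 1.6, "dy": 20, "dz": 0, "wx": 0, "wy": 0, "wz": 0},
    {"dx": 2, "dy": 25, "dz": 0, "wx": 0, "wy": 0, "wz": 0}
  ]
}}

```text
clock: 5.0
ee_pos: [544.6, 111.1, 32.8]
tcp_rot: [3.139, -0.121, 0.003]
contact_force: [-4.8, 0.6, 13.1]
grip_width: 0.003
grasp_force: 7.0
```

>>> {"method": "jog_arm", "body": {
  "targets": [
    {"dx": 0.4, "dy": 5, "dz": 0, "wx": 0, "wy": 0, "wz": 0},
    {"dx": 0.8, "dy": 10, "dz": 0, "wx": 0, "wy": 0, "wz": 0},
    {"dx": 1.2, "dy": 15, "dz": 0, "wx": 0, "wy": 0, "wz": 0},
    {"dx": 1.6, "dy": 20, "dz": 0, "wx": 0, "wy": 0, "wz": 0},
    {"dx": 2, "dy": 25, "dz": 0, "wx": 0, "wy": 0, "wz": 0}
  ]
}}

```text
clock: 5.5
ee_pos: [546.7, 136.2, 32.9]
tcp_rot: [3.139, -0.121, 0.003]
contact_force: [-2.8, -1.5, 13.7]
grip_width: -0.001
grasp_force: 7.0
```

>>> {"method": "jog_arm", "body": {
  "targets": [
    {"dx": 0.2, "dy": 3, "dz": 0, "wx": 0, "wy": 0, "wz": 0},
    {"dx": 0.5, "dy": 6, "dz": 0, "wx": 0, "wy": 0, "wz": 0},
    {"dx": 0.7, "dy": 9, "dz": 0, "wx": 0, "wy": 0, "wz": 0},
    {"dx": 0.9, "dy": 11, "dz": 0, "wx": 0, "wy": 0, "wz": 0},
    {"dx": 1, "dy": 13, "dz": 0, "wx": 0, "wy": 0, "wz": 0}
  ]
}}

```text
clock: 6.0
ee_pos: [547.8, 149.1, 33.0]
tcp_rot: [-3.139, 0.121, -0.004]
contact_force: [-3.9, -1.2, 14.3]
grip_width: 0.002
grasp_force: 6.9
```

>>> {"method": "jog_arm", "body": {
  "targets": [
    {"dx": 0.1, "dy": 1.5, "dz": -0.5, "wx": 0, "wy": 0, "wz": 0},
    {"dx": 0.2, "dy": 3, "dz": -0.5, "wx": 0, "wy": 0, "wz": 0},
    {"dx": 0.4, "dy": 4.5, "dz": -0.5, "wx": 0, "wy": 0, "wz": 0},
    {"dx": 0.5, "dy": 6, "dz": -0.5, "wx": 0, "wy": 0, "wz": 0},
    {"dx": 0.6, "dy": 7.5, "dz": -0.5, "wx": 0, "wy": 0, "wz": 0}
  ]
}}

```text
clock: 6.5
ee_pos: [548.5, 156.6, 32.6]
tcp_rot: [-3.139, 0.121, -0.004]
contact_force: [-3.1, -1.0, 14.4]
grip_width: -0.004
grasp_force: 7.1
```

>>> {"method": "jog_arm", "body": {
  "targets": [
    {"dx": 0.1, "dy": 1.5, "dz": 0, "wx": 0, "wy": 0, "wz": 0},
    {"dx": 0.2, "dy": 3, "dz": 0, "wx": 0, "wy": 0, "wz": 0},
    {"dx": 0.4, "dy": 4.5, "dz": 0, "wx": 0, "wy": 0, "wz": 0},
    {"dx": 0.4, "dy": 4.5, "dz": 0, "wx": 0, "wy": 0, "wz": 0}
  ]
}}

```text
clock: 6.9
ee_pos: [548.8, 161.1, 32.5]
tcp_rot: [-3.139, 0.121, -0.004]
contact_force: [-3.7, 0.1, 14.2]
grip_width: -0.002
grasp_force: 7.1
```

>>> {"method": "jog_arm", "body": {
  "targets": [
    {"dx": 0.1, "dy": 1, "dz": 0, "wx": 0, "wy": 0, "wz": 0},
    {"dx": 0.2, "dy": 2, "dz": 0, "wx": 0, "wy": 0, "wz": 0},
    {"dx": 0.2, "dy": 3, "dz": 0, "wx": 0, "wy": 0, "wz": 0},
    {"dx": 0.3, "dy": 4, "dz": 0, "wx": 0, "wy": 0, "wz": 0}
  ]
}}

```text
clock: 7.3
ee_pos: [549.5, 163.7, 32.6]
tcp_rot: [3.137, -0.121, 0.005]
contact_force: [-1.8, -9.3, 14.8]
grip_width: -0.001
grasp_force: 7.0
```

```bash
python3 - <<'E'
from h import *
S=cam('side');b=S['pixels'][230:370,200:370]
cv2.imwrite('pics/c3.png',cv2.cvtColor(cv2.resize(b,None,fx=4,fy=4,interpolation=cv2.INTER_CUBIC),cv2.COLOR_RGB2BGR))
E
```

```text
(no output)
```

View pics/c3.png

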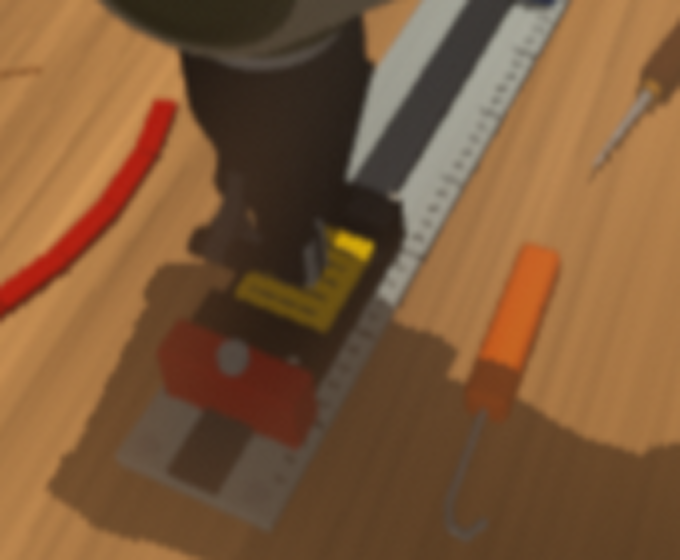

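The carriage, at (290,300) in the crop, is against the red stop at (235,380), and the y force of -9 N confirms contact. I'll hold, ease the sideways load, then lift straight up.

>>> {"method": "jog_arm", "body": {
  "targets": [
    {"dx": 0, "dy": 0, "dz": 0, "wx": 0, "wy": 0, "wz": 0},
    {"dx": 0, "dy": 0, "dz": 0, "wx": 0, "wy": 0, "wz": 0},
    {"dx": 0, "dy": 0, "dz": 0, "wx": 0, "wy": 0, "wz": 0},
    {"dx": 0, "dy": -0.8, "dz": 0, "wx": 0, "wy": 0, "wz": 0},
    {"dx": 0, "dy": -0.8, "dz": 0, "wx": 0, "wy": 0, "wz": 0}
  ]
}}

```text
clock: 7.85
ee_pos: [549.6, 163.6, 32.7]
tcp_rot: [3.139, -0.121, 0.005]
contact_force: [-1.6, -4.2, 13.5]
grip_width: 0.003
grasp_force: 7.0
```

>>> {"method": "jog_arm", "body": {
  "targets": [
    {"dx": 0, "dy": 0, "dz": 1.5, "wx": 0, "wy": 0, "wz": 0},
    {"dx": 0, "dy": 0, "dz": 3, "wx": 0, "wy": 0, "wz": 0},
    {"dx": 0, "dy": 0, "dz": 5, "wx": 0, "wy": 0, "wz": 0},
    {"dx": 0, "dy": 0, "dz": 8, "wx": 0, "wy": 0, "wz": 0},
    {"dx": 0, "dy": 0, "dz": 14, "wx": 0, "wy": 0, "wz": 0}
  ]
}}

```text
clock: 8.35
ee_pos: [548.0, 164.2, 44.7]
tcp_rot: [3.139, -0.121, -0.002]
contact_force: [-0.3, -0.4, -0.1]
grip_width: 0.004
grasp_force: 0.0
```

>>> {"method": "jog_arm", "body": {
  "targets": [
    {"dx": 0, "dy": 0, "dz": 25, "wx": 0, "wy": 0, "wz": 0},
    {"dx": 0, "dy": 0, "dz": 60, "wx": 0, "wy": 0, "wz": 0},
    {"dx": 0, "dy": 0, "dz": 100, "wx": 0, "wy": 0, "wz": 0},
    {"dx": 0, "dy": -40, "dz": 120, "wx": 0, "wy": 0, "wz": 0},
    {"dx": 0, "dy": -80, "dz": 130, "wx": 0, "wy": 0, "wz": 0}
  ]
}}

```text
clock: 8.85
ee_pos: [548.7, 83.9, 177.1]
tcp_rot: [3.139, -0.118, 0.005]
contact_force: [1.0, -1.3, -0.2]
grip_width: 0.003
grasp_force: 0.0
```

>>> {"method": "jog_arm", "body": {
  "targets": [
    {"dx": 0, "dy": -45, "dz": 0, "wx": 0, "wy": 0, "wz": 0},
    {"dx": 0, "dy": -90, "dz": 0, "wx": 0, "wy": 0, "wz": 0},
    {"dx": 0, "dy": -135, "dz": 0, "wx": 0, "wy": 0, "wz": 0},
    {"dx": 0, "dy": -180, "dz": 0, "wx": 0, "wy": 0, "wz": 0},
    {"dx": 0, "dy": -180, "dz": 0, "wx": 0, "wy": 0, "wz": 0}
  ]
}}

```text
clock: 9.35
ee_pos: [548.0, -100.4, 174.7]
tcp_rot: [3.138, -0.129, -0.0]
contact_force: [-0.6, 1.0, 0.8]
grip_width: 0.0
grasp_force: 0.0
```

```bash
python3 - <<'E'
from h import *
T=cam('top');S=cam('side')
a=T['pixels'][140:290,110:320];b=S['pixels'][220:370,180:390]
b=cv2.resize(b,(420,300));a=cv2.resize(a,(420,300))
k=blob(T,(22,110,90),(34,255,255));print([cast(T,cv2.minAreaRect(q)[0],38).round(1) for q in k[:1]])
cv2.imwrite('pics/c4.png',cv2.cvtColor(np.vstack([a,b]),cv2.COLOR_RGB2BGR))
E
```

```text
[array([550.4, 163.9,  38. ])]
```

View pics/c4.png

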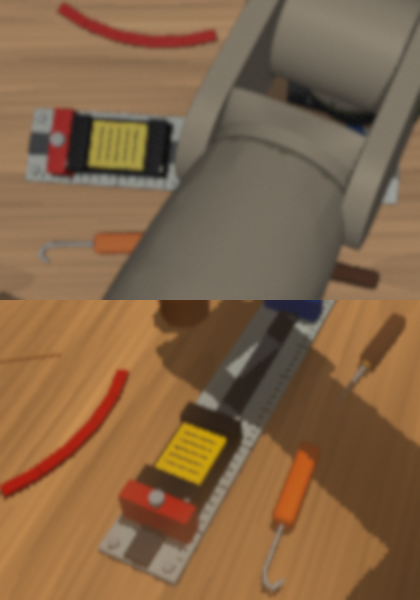

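The carriage, with its pad at (118,145) in the top crop, rests flush against the red stop at (60,140). The pad is up and the loose tools are where they were.

```bash
python3 -c "
from rig import ticket;print(ticket.job_done())"
```

```text
the job is handed in; nothing more can be done
None
```

The job is handed in: the carriage was slid to the red stop with its pad held down, the pad is up again, the arm is clear and the loose tools look undisturbed; the hand-in returned no verdict.

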